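Find the soft foot of a levelling plate and shim it

ROBOT

A 6-joint arm with a two-finger parallel gripper is mounted at the origin on a cart in front of the work surface, level with it; the furniture and walls round the work are solid. World frame = base frame: x ahead of the robot, y to its left, z up, the work surface at z = 0. Lengths are in mm, angles in rad, forces in N, time in s.
With the tool pointing down it reaches from about 350 to 975 mm from the base axis. Payload 7.1 kg.
Tool frame: the origin (TCP) lies at the centre of the arm's flange, where the gripper is bolted on; the fingertips stand 182 mm ahead of it and the grasp point (between the pads) lies 163 mm ahead of it; z points along the fingers, y is the line along which they close (so a half turn about z gives the same grasp; the last joint's range is limited). The gripper opens to 88 mm and grips with 3 to 60 N. Pads are 20 mm wide; open, the fingers measure 115 mm over their backs; the gripper's body (75 mm by 178 mm) begins 61 mm behind the grasp point.
Start: joints at [1.102, 0.423, 1.63, -0, 1.089, -0.019], TCP at [271.709, 562.833, 404.675] pointing down, gripper open.
Joint ranges: [-3, 3], [-0.9, 2.11], [0.09, 2.58], [-1.31, 4.45], [0.11, 2.69], [-2.54, 2.54]. Speed limits (rad/s): [2.39, 2.39, 3.01, 3.14, 3.14, 3.14].

INTERFACE

Orientations are given as a rotation vector (axis times angle).
In Python, from workcell import readout, get_image, ctrl gives the robot as it stands.
- The arm moves only by the tool step_arm, never from a script. Its argument "targets" is a list that holds one entry, the list of rows, each a list of 7 numbers: the shift along the world's x, y, z as a fraction of full scale, then the turn, a rotation vector about the world's x, y, z as a fraction of full scale, then the opening, from 0 (shut) to 1 (fully open). In form: [[[dx, dy, dz, wx, wy, wz, claw], ...]]. A call has exactly 5 rows; each row shifts and turns the commanded pose from where the row before left it; what a row does not reach is not made up. Full scale, the value 1, is 0.05 m for a shift and 4 degrees for a turn. A row lasts 1/8 s, in which the tool goes at most 62.5 mm and 10.7 degrees, less where a joint would pass 70% of its speed; a pose out of reach is approached as far as the arm can. A call with a number of a shift or a turn outside -1 to 1 is refused whole. A call with a gripper value outside its range is refused whole. The fingers move at their own pace and stop on an object; the grip force is fixed at half the most. Time passes only in rows, so rows that do not move let the fingers close, or fill a call up. It gives the time, the measured TCP pose, the force, the opening and the grip force at its end, in the units of the state.
- readout.get_obs(): the state, without advancing time (a new reading comes with each control period).
- get_image(name): name is "scene" or "top" or "wrist"; returns a dict with "pixels" (400x640x3 uint8, red, green, blue), "intrinsics" (3x3 intrinsics, pixels), "extrinsics" (4x4, takes a point from world to camera coordinates). Camera axes: x right, y down, z forward; pixel columns grow to the right and rows downward; lengths in mm; the calibration is good to about 2 mm. A picture is of the moment at which its call begins. There is no depth.
- ctrl.close_job(): hands the job in; it is judged then, once.
The state is a dict: "t": time; "qpos": joint angles; "qvel": joint speeds; "joint_torque": joint torques, N m; "ee_pos": TCP position; "orientation": TCP orientation; "ft_force": force on the tool from outside, world axes, zero at the start; "moment": the same for the moment, N m; "width": finger opening in mm; "grasp_force": force on a finger pad.
Only numpy, scipy, OpenCV 4.12 (cv2) and the standard library are available. Lean on these libraries where they do the work, as an engineer would, in place of code of your own. Each camera call takes 0.05 s, during which the arm holds its last target. There are 200 camera calls.

TASK

The small square levelling plate in the middle of the bench rocks on one of its four feet, so a sample in the dish on it would not lie level. With the fingertips only, press down on the brass pads at the plate's corners, one after another, until you find the corner that gives; then press the red tab of that corner's own shim down flat until it stops, and press the same brass pad once more to check that the corner is now firm. Leave the other three shims raised, do not lift anything, leave the dish in its nest, the plate on its feet and everything else where it is, and finish with the hand clear.

Things in the scene. Friction and masses are not known exactly. Their poses are not given: they have to be found in the camera images.
- level_plate: loose aluminium plate, 124 x 124 x 10 mm, 0.9 kg, on four feet of a fixed dark steel base (196 mm square, top 10 mm above the bench, any yaw), with 2 mm of play on two dowels; origin at the centre of its underside, 24 mm above the bench, z up. Corner pads at (+-47, +-47) mm. Three feet are solid, one looks the same but is soft
- pad_1 (a point): one of the four brass press pads on the plate's corners (21 mm across, 2 mm high): centre of its top at the start, 36 mm above the bench; a foot stands right below. Pads are numbered in no order
- pad_2 (a point): one of the four brass press pads on the plate's corners (21 mm across, 2 mm high): centre of its top at the start, 36 mm above the bench; a foot stands right below. Pads are numbered in no order
- pad_3 (a point): one of the four brass press pads on the plate's corners (21 mm across, 2 mm high): centre of its top at the start, 36 mm above the bench; a foot stands right below. Pads are numbered in no order
- pad_4 (a point): one of the four brass press pads on the plate's corners (21 mm across, 2 mm high): centre of its top at the start, 36 mm above the bench; a foot stands right below. Pads are numbered in no order
- tab_1 (a point): one of the four red shim tabs (22 x 24 mm), numbered in no order: point on its upper face where to press, while raised (32 to 33 mm above the bench; 22.5 when flat, and 3 mm further out), 28 mm out from its pin. A tab belongs to the pad nearest to it, 50 mm away (the others are over 100 mm away), and points straight out from it over the plate's edge
- tab_2 (a point): one of the four red shim tabs (22 x 24 mm), numbered in no order: point on its upper face where to press, while raised (32 to 33 mm above the bench; 22.5 when flat, and 3 mm further out), 28 mm out from its pin. A tab belongs to the pad nearest to it, 50 mm away (the others are over 100 mm away), and points straight out from it over the plate's edge
- tab_3 (a point): one of the four red shim tabs (22 x 24 mm), numbered in no order: point on its upper face where to press, while raised (32 to 33 mm above the bench; 22.5 when flat, and 3 mm further out), 28 mm out from its pin. A tab belongs to the pad nearest to it, 50 mm away (the others are over 100 mm away), and points straight out from it over the plate's edge
- tab_4 (a point): one of the four red shim tabs (22 x 24 mm), numbered in no order: point on its upper face where to press, while raised (32 to 33 mm above the bench; 22.5 when flat, and 3 mm further out), 28 mm out from its pin. A tab belongs to the pad nearest to it, 50 mm away (the others are over 100 mm away), and points straight out from it over the plate's edge
- soft_foot (a joint): how far the soft foot, wherever it is, is pressed down, m: 0 at rest, 0.003 fully down. Its corner gives from about 2 N, is 3 mm down at 5 N and springs back; the other corners stay firm
- rocking_shim (a joint): rocker shim of the soft corner, wherever it is, rad: 0 = tab raised, 0.36 = tab flat on its stop; 0 to 0.04 at the start. A slotted steel strip on a pin, stiff, stays where it is put: as the tab goes down its noses come up under the plate beside the foot. The tab moves under about 11 N; flat, it carries the corner firmly up to about 20 N
- shim_x (a joint): rocker shim of one of the three solid corners, same build and values as rocking_shim
- shim_y (a joint): rocker shim of one of the three solid corners, same build and values as rocking_shim
- shim_z (a joint): rocker shim of one of the three solid corners, same build and values as rocking_shim
- sample_dish: clear round dish, 55 mm across, 12 mm high, loose in the ring at the plate's centre; origin at the centre of its underside, 34 mm above the bench
- fixture_c: gilt round wafer fixture, 130 mm across, 47 mm high, left of the work; origin under its centre; bystander
- hex_driver: hex driver with a red T handle, 138 x 88 x 17 mm, lying left of the work; origin under its centre; bystander
- spare_dish: empty clear dish, 55 mm across, 12 mm high, right of the work near the front edge; origin under its centre; bystander
- marker: felt marker with a blue cap, 134 mm long, 12 mm thick, near the front edge at the right; origin under its centre; bystander
- tweezers: steel tweezers, 132 mm long, 8 mm high, behind the work; origin under its centre; bystander
- tape_roll: blue roll of masking tape lying flat, 100 mm across, 19 mm high, right of the work; origin under its centre; bystander
There are look-alikes about, which are no part of the job. Leave any black look-alike of the sample_dish alone.

How it is judged (in metres and radians):
On the way, in this order (a step that is already met when the one before it is completed fails the run):
1. the soft corner has been found: the fingers press a corner of the plate and it gives, before any shim is moved (contact force between the fingers and level_plate above 1 N and value of joint soft_foot above 0.0018 m and value of joint each of rocking_shim, shim_x, shim_y, shim_z below 0.12 rad), for 0.05 s.
2. that corner's shim has been pressed flat (value of joint rocking_shim above 0.31 rad and contact force between the fingers and level_plate below 0.5 N and value of joint each of shim_x, shim_y, shim_z below 0.12 rad), for 0.1 s.
3. the same corner has been pressed again (over 3 N on its pad) and stays firm (contact force between the fingers and rocking_pad above 3 N and value of joint soft_foot below 0.0012 m and value of joint rocking_shim above 0.29 rad and angle between level_plate's own z axis and vertical below 0.016 rad and value of joint each of shim_x, shim_y, shim_z below 0.12 rad), for 0.1 s.
At the end, for the whole second after the job is handed in: The shim of the soft corner lies flat (joint over 0.29 of 0.36 rad) and the other three are still raised (under 0.12 rad); the plate lies level on its feet (tilt under 0.012 rad, within 6 mm of its place), the dish lies in its nest, and all is at rest (value of joint rocking_shim above 0.29 rad and value of joint each of shim_x, shim_y, shim_z below 0.12 rad and angle between level_plate's own z axis and vertical below 0.012 rad and height (world z) of level_plate between 0.0225 and 0.0265 m and distance of level_plate from where it was at the start of the episode below 0.006 m and horizontal distance between sample_dish and level_plate below 0.006 m and z of sample_dish in the frame of level_plate below 0.0125 m and linear speed of each of level_plate, sample_dish below 0.01 m/s); the robot touches nothing.
It fails at once if the shim of a corner that does not rock is pressed down (value of joint any of shim_x, shim_y, shim_z above 0.16 rad).
It fails at once if the plate is lifted or tipped off its feet (height (world z) of level_plate above 0.03 m or angle between level_plate's own z axis and vertical above 0.12 rad).
It fails at once if the dish leaves its nest or is lifted (z of sample_dish in the frame of level_plate above 0.018 m or horizontal distance between sample_dish and level_plate above 0.01 m).
It fails at once if a bystander is moved or lifted (distance of any of fixture_c, hex_driver, spare_dish, marker, tweezers, tape_roll from where it was at the start of the episode above 0.015 m).
It also fails if it takes over 54 s, if anything falls off the work surface, if the arm or the gripper's body presses on something with over 40 N, if the wrist force passes 120 N, or if a joint passes its speed limit or range.

## Working session

There is one attempt and no reset: what is moved stays moved. The work goes in short steps, Python scripts to look and compute and a tool call to move; the robot and the scene stay as the last step left them, time stands still between calls to the robot, and variables do not carry over. Pictures are saved under pics/ and viewed, at most 10 in all, crops included, and the job is handed in when it is done.

Besides the shell and the picture viewer there is one more tool, called after "Emit:" in YAML: its name, and indented under it one key for each argument. step_arm: Moves the arm, as the interface text tells. Shift numbers are shares of 0.05 m and turn numbers shares of 4 degrees, none past 1 either way. Its arguments: {"type":"object","properties":{"targets":{"type":"array"}},"required":["targets"]}

```bash
mkdir -p pics; ls
python3 - <<'E'
from workcell import readout,get_image
import cv2,numpy as np
for n in ("top","scene"):
    d=get_image(n); cv2.imwrite(f"pics/{n}0.png",d["pixels"][:,:,::-1]); np.savez(f"{n}0.npz",**d)
    print(n,d["intrinsics"],d["extrinsics"])
o=readout.get_obs();print(o)
E
```

```text
pics
top [[414.55778641   0.         322.5953791 ]
 [  0.         414.55778641 198.13355729]
 [  0.           0.           1.        ]] [[-2.68881563e-02 -9.99586735e-01  1.01679213e-02  7.81106013e+01]
 [-9.98151589e-01  2.62922043e-02 -5.47916614e-02  5.89943450e+02]
 [ 5.45016809e-02 -1.16223736e-02 -9.98446036e-01  1.26485183e+03]
 [ 0.00000000e+00  0.00000000e+00  0.00000000e+00  1.00000000e+00]]
scene [[446.87093339   0.         325.07199112]
 [  0.         446.87093339 196.76823071]
 [  0.           0.           1.        ]] [[ 5.92496957e-01 -8.05572619e-01 -3.35526537e-04 -2.81836679e+02]
 [-4.13234280e-01 -3.03575354e-01 -8.58533304e-01  3.08487477e+02]
 [ 6.91509065e-01  5.08817021e-01 -5.12757694e-01  9.79589077e+02]
 [ 0.00000000e+00  0.00000000e+00  0.00000000e+00  1.00000000e+00]]
{'t': 0.1, 'qpos': array([ 1.10196354e+00,  4.23770413e-01,  1.63061511e+00, -1.70241345e-05,
        1.08858021e+00, -1.90153360e-02]), 'qvel': array([-0.00066376, -0.00110418, -0.00310335,  0.00074523,  0.00155393,
       -0.00187664]), 'joint_torque': array([ 7.78810590e-04, -5.45620251e+01, -2.74325895e+01,  6.45236811e-02,
        1.88090274e-02, -2.37445443e-05]), 'ee_pos': array([271.62400378, 562.61031247, 403.97490922]), 'orientation': array([-7.00546837e-01, -3.06216305e+00,  2.09848103e-03]), 'ft_force': array([ 0.1274509 ,  0.05688864, -0.02000261]), 'moment': array([ 0.00908923, -0.01148412, -0.00792321]), 'grasp_force': 0.0, 'width': 87.8032236315923}
```

View pics/top0.png

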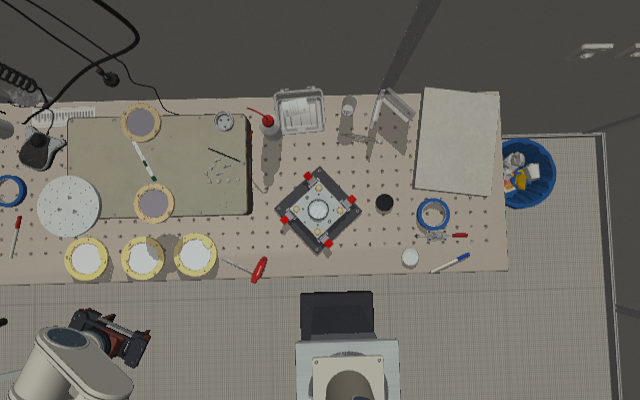

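View pics/scene0.png

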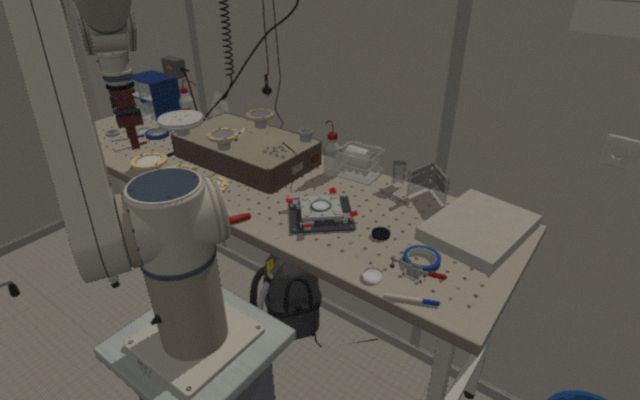

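The top view shows the levelling plate as a diamond centred near (318,210), with red tabs near (308,177), (351,199), (328,243) and (285,220). The black look-alike dish is at (384,203). The hex driver is at (258,268), and the gripper is far to the left. In the scene view the plate is at (322,210).

```bash
cat > h.py <<'E'
import numpy as np,cv2
def ray(d,uv,z):
    K,E=d["intrinsics"],d["extrinsics"];R,t=E[:3,:3],E[:3,3]
    v=R.T@np.linalg.solve(K,[uv[0],uv[1],1]);c=-R.T@t
    return c+v*(z-c[2])/v[2]
def proj(d,P):
    E=d["extrinsics"];p=(E[:3,:3]@np.atleast_2d(P).T).T+E[:3,3];q=(d["intrinsics"]@p.T).T
    return q[:,:2]/q[:,2:]
def reds(d,roi,lo=20):
    x0,y0,x1,y1=roi;h=cv2.cvtColor(d["pixels"],cv2.COLOR_RGB2HSV)
    m=(((h[...,0]<8)|(h[...,0]>172))&(h[...,1]>150)&(h[...,2]>90)).astype(np.uint8)
    n,_,s,c=cv2.connectedComponentsWithStats(m)
    return [(c[i],s[i][4]) for i in range(1,n) if s[i][4]>lo and x0<c[i][0]<x1 and y0<c[i][1]<y1]
E
python3 - <<'E'
from h import *
d=dict(np.load("top0.npz"))
for c,a in reds(d,(265,160,370,260)): print(c.round(1),a,ray(d,c,32).round(1))
im=d["pixels"][160:262,262:374,::-1];cv2.imwrite("pics/crop.png",cv2.resize(im,None,fx=5.5,fy=5.5,interpolation=cv2.INTER_CUBIC))
E
```

```text
[307.6 175.9] 46 [660.2 106.6  32. ]
[351.3 198.9] 51 [586.2 -24.8  32. ]
[284.  219.5] 50 [529.  181.6  32. ]
[328.4 242.9] 48 [454.5  48.6  32. ]
```

View pics/crop.png

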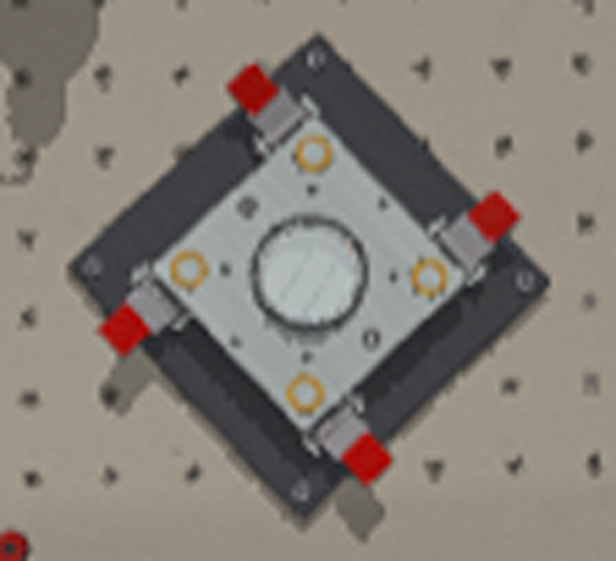

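Four pads and four tabs are visible. The crop shows the pads at the top (313,154), right (429,277), bottom (305,394) and left (188,270), each with its own tab attached. Next I fit the geometry and work out the moves.

Run:
```python
from h import *
from workcell import readout
from scipy.spatial.transform import Rotation as Ro
d=dict(np.load("top0.npz"))
P=np.array([ray(d,(u/5.5+262-.4,v/5.5+160-.4),36) for u,v in [(313,154),(429,277),(305,394),(188,270)]])[:,:2]
T=np.array([ray(d,c,31)[:2] for c in [(307.6,175.9),(351.3,198.9),(328.4,242.9),(284,219.5)]])
print(P.round(1),P.mean(0),T.mean(0))
print("tab-pad",(T-P).round(1),np.linalg.norm(T-P,axis=1), np.degrees(np.arctan2(*(T-P).T[::-1])))
c=P.mean(0);a=np.degrees(np.arctan2(*(P-c).T[::-1]));print(a,np.linalg.norm(P-c,axis=1))
R=Ro.from_rotvec(readout.get_obs()["orientation"]).as_matrix();print(R.round(3),np.degrees(np.arctan2(R[1,1],R[0,1])))
```

```text
[[623.1  74.2]
 [553.4  12. ]
 [490.8  82.1]
 [560.8 144.8]] [557.03828648  78.26214469] [557.54231648  77.95865807]
tab-pad [[ 37.2  32.4]
 [ 32.9 -37. ]
 [-36.3 -33.5]
 [-31.8  36.8]] [49.31641439 49.52991447 49.40848291 48.63031585] [  41.09035057  -48.30245745 -137.35271655  130.7715569 ]
[ -3.52364753 -93.1558847  176.69668404  86.77903539] [66.22688023 66.40032708 66.30144596 66.6548517 ]
[[-0.901  0.435 -0.001]
 [ 0.435  0.901 -0.001]
 [ 0.    -0.001 -1.   ]] 64.22781172018867
```

Emit:
step_arm:
  targets:
    - [[0.579,-0.836,0,0,0,-0.568,0],[0.579,-0.836,0,0,0,-0.568,0],[0.579,-0.836,0,0,0,-0.568,0],[0.579,-0.836,0,0,0,-0.568,0],[0.579,-0.836,0,0,0,-0.568,0]]

```text
t: 0.72
ee_pos: [417.1, 352.3, 404.5]
orientation: [-1.002, -2.977, 0.0]
ft_force: [-0.4, 0.2, -0.5]
width: 41.2
grasp_force: 0.0
```

Emit:
step_arm:
  targets:
    - [[0.579,-0.836,0,0,0,-0.568,0],[0.579,-0.836,0,0,0,-0.568,0],[0.579,-0.836,0,0,0,-0.568,0],[0.579,-0.836,0,0,0,-0.568,0],[0.579,-0.836,0,0,0,-0.568,0]]

```text
t: 1.35
ee_pos: [561.9, 143.3, 404.4]
orientation: [-1.292, -2.863, 0.0]
ft_force: [-0.1, 0.3, 0.4]
width: 0.3
grasp_force: 0.0
```

Emit:
step_arm:
  targets:
    - [[0,0,-0.8,0,0,0,0],[0,0,-0.8,0,0,0,0],[0,0,-0.8,0,0,0,0],[0,0,-0.4,0,0,0,0],[0,0,0,0,0,0,0]]

```text
t: 1.98
ee_pos: [560.4, 144.6, 262.8]
orientation: [-1.289, -2.861, 0.004]
ft_force: [-0.1, -0.2, -0.1]
width: 0.6
grasp_force: 0.0
```

Emit:
step_arm:
  targets:
    - [[0,0,-0.4,0,0,0,0],[0,0,-0.3,0,0,0,0],[0,0,-0.12,0,0,0,0],[0,0,0,0,0,0,0],[0,0,0,0,0,0,0]]

```text
t: 2.6
ee_pos: [561.4, 144.9, 224.0]
orientation: [1.29, 2.864, 0.001]
ft_force: [-0.3, 0.5, 0.3]
width: 0.6
grasp_force: 0.0
```

Emit:
step_arm:
  targets:
    - [[0,0,-0.02,0,0,0,0],[0,0,-0.02,0,0,0,0],[0,0,-0.02,0,0,0,0],[0,0,0,0,0,0,0],[0,0,0,0,0,0,0]]

```text
t: 3.22
ee_pos: [561.2, 144.8, 220.7]
orientation: [-1.29, -2.864, 0.0]
ft_force: [0.6, -0.5, -1.2]
width: 0.5
grasp_force: 0.0
```

Emit:
step_arm:
  targets:
    - [[0,0,-0.02,0,0,0,0],[0,0,-0.02,0,0,0,0],[0,0,-0.01,0,0,0,0],[0,0,0,0,0,0,0],[0,0,0,0,0,0,0]]

```text
t: 3.85
ee_pos: [561.2, 144.8, 218.4]
orientation: [-1.29, -2.864, 0.0]
ft_force: [-1.5, -0.9, 4.2]
width: 0.7
grasp_force: 2.2
```

Emit:
step_arm:
  targets:
    - [[0,0,-0.01,0,0,0,0],[0,0,-0.01,0,0,0,0],[0,0,0,0,0,0,0],[0,0,0,0,0,0,0],[0,0,0,0,0,0,0]]

```text
t: 4.47
ee_pos: [561.2, 144.8, 218.2]
orientation: [1.29, 2.864, 0.0]
ft_force: [-3.4, -1.2, 13.4]
width: 0.5
grasp_force: 6.9
```

Left pad is firm. On to the top pad.

Emit:
step_arm:
  targets:
    - [[0,0,0.5,0,0,0,0],[0.626,-0.702,0,0,0,0,0],[0.626,-0.702,0,0,0,0,0],[0,0,0,0,0,0,0],[0,0,-0.3,0,0,0,0]]

```text
t: 5.1
ee_pos: [623.8, 74.7, 227.1]
orientation: [1.29, 2.863, 0.001]
ft_force: [0.2, -0.3, -0.0]
width: 0.1
grasp_force: 0.0
```

Emit:
step_arm:
  targets:
    - [[0,0,-0.14,0,0,0,0],[0,0,0,0,0,0,0],[0,0,-0.02,0,0,0,0],[0,0,-0.02,0,0,0,0],[0,0,0,0,0,0,0]]

```text
t: 5.72
ee_pos: [623.5, 75.1, 218.4]
orientation: [-1.29, -2.864, -0.0]
ft_force: [-1.6, 1.8, 4.2]
width: 0.4
grasp_force: 1.9
```

Emit:
step_arm:
  targets:
    - [[0,0,-0.01,0,0,0,0],[0,0,-0.01,0,0,0,0],[0,0,0,0,0,0,0],[0,0,0,0,0,0,0],[0,0,0,0,0,0,0]]

```text
t: 6.35
ee_pos: [623.5, 75.1, 218.3]
orientation: [-1.29, -2.864, -0.0]
ft_force: [-5.2, 2.6, 12.0]
width: 0.5
grasp_force: 6.0
```

Top pad is firm. On to the right pad.

Emit:
step_arm:
  targets:
    - [[0,0,0.5,0,0,0,0],[-0.702,-0.626,0,0,0,0,0],[-0.702,-0.626,0,0,0,0,0],[0,0,0,0,0,0,0],[0,0,-0.3,0,0,0,0]]

```text
t: 6.98
ee_pos: [554.9, 12.1, 227.8]
orientation: [1.289, 2.861, 0.003]
ft_force: [0.9, 0.6, 0.5]
width: 0.6
grasp_force: 0.0
```

Emit:
step_arm:
  targets:
    - [[0,0,-0.14,0,0,0,0],[0,0,0,0,0,0,0],[0,0,-0.02,0,0,0,0],[0,0,-0.02,0,0,0,0],[0,0,0,0,0,0,0]]

```text
t: 7.6
ee_pos: [553.7, 12.2, 218.4]
orientation: [1.29, 2.864, 0.0]
ft_force: [0.2, 0.8, 1.2]
width: 1.1
grasp_force: 0.5
```

Emit:
step_arm:
  targets:
    - [[0,0,-0.01,0,0,0,0],[0,0,-0.01,0,0,0,0],[0,0,0,0,0,0,0],[0,0,0,0,0,0,0],[0,0,0,0,0,0,0]]

```text
t: 8.22
ee_pos: [553.7, 12.1, 218.3]
orientation: [1.29, 2.864, 0.001]
ft_force: [-3.1, 1.0, 11.4]
width: 0.3
grasp_force: 5.7
```

Right pad is firm. On to the bottom pad.

Emit:
step_arm:
  targets:
    - [[0,0,0.5,0,0,0,0],[-0.626,0.702,0,0,0,0,0],[-0.626,0.702,0,0,0,0,0],[0,0,0,0,0,0,0],[0,0,-0.3,0,0,0,0]]

```text
t: 8.85
ee_pos: [492.1, 82.3, 227.7]
orientation: [1.288, 2.862, 0.003]
ft_force: [0.0, 0.6, -0.8]
width: 0.6
grasp_force: 0.0
```

Emit:
step_arm:
  targets:
    - [[0,0,-0.14,0,0,0,0],[0,0,0,0,0,0,0],[0,0,-0.02,0,0,0,0],[0,0,-0.02,0,0,0,0],[0,0,0,0,0,0,0]]

```text
t: 9.48
ee_pos: [491.2, 82.1, 218.4]
orientation: [1.29, 2.864, 0.0]
ft_force: [0.3, -0.2, -0.2]
width: 0.1
grasp_force: 0.3
```

Emit:
step_arm:
  targets:
    - [[0,0,-0.01,0,0,0,0],[0,0,-0.01,0,0,0,0],[0,0,0,0,0,0,0],[0,0,0,0,0,0,0],[0,0,0,0,0,0,0]]

```text
t: 10.1
ee_pos: [491.1, 82.2, 217.2]
orientation: [1.29, 2.864, 0.0]
ft_force: [0.1, -4.2, 3.4]
width: 0.3
grasp_force: 2.0
```

It gives: z is 217.2 at 3.4 N. Press a little further.

Emit:
step_arm:
  targets:
    - [[0,0,-0.02,0,0,0,0],[0,0,-0.02,0,0,0,0],[0,0,0,0,0,0,0],[0,0,0,0,0,0,0],[0,0,0,0,0,0,0]]

```text
t: 10.72
ee_pos: [490.9, 82.2, 215.5]
orientation: [-1.29, -2.864, 0.0]
ft_force: [-2.2, -2.8, 8.9]
width: 0.6
grasp_force: 4.9
```

Soft corner found: the bottom pad. Now its tab, near (453.5, 48.8).

Emit:
step_arm:
  targets:
    - [[0,0,0.6,0,0,0,0],[-0.39,-0.345,0,0,0,0,0],[-0.39,-0.345,0,0,0,0,0],[0,0,0,0,0,0,0],[0,0,-0.3,0,0,0,0]]

```text
t: 11.35
ee_pos: [453.2, 48.1, 230.4]
orientation: [1.289, 2.862, 0.003]
ft_force: [0.5, 0.1, -0.1]
width: 0.2
grasp_force: 0.0
```

Emit:
step_arm:
  targets:
    - [[0,0,-0.1,0,0,0,0],[0,0,-0.06,0,0,0,0],[0,0,-0.06,0,0,0,0],[0,0,0,0,0,0,0],[0,0,0,0,0,0,0]]

```text
t: 11.98
ee_pos: [452.1, 47.8, 219.3]
orientation: [1.29, 2.864, 0.0]
ft_force: [0.2, 0.3, 0.4]
width: 0.0
grasp_force: 0.0
```

Run:
```python
from workcell import get_image
import cv2,numpy as np
a=get_image("scene")["pixels"][170:250,270:370,::-1]
cv2.imwrite("pics/tab.png",cv2.resize(a,None,fx=6,fy=6,interpolation=cv2.INTER_CUBIC))
```

```text
(no output)
```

View pics/tab.png

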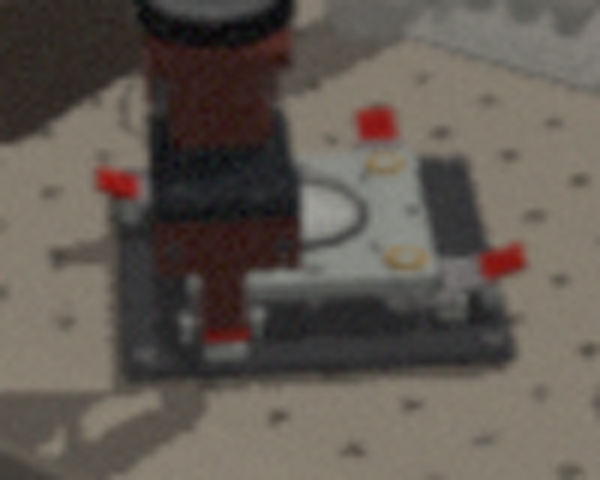

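The scene crop shows the fingertips right over the near red tab, around (227,335) in the crop. Pressing down.

Emit:
step_arm:
  targets:
    - [[0,0,-0.04,0,0,0,0],[0,0,-0.04,0,0,0,0],[0,0,-0.04,0,0,0,0],[0,0,-0.04,0,0,0,0],[0,0,0,0,0,0,0]]

```text
t: 12.65
ee_pos: [451.6, 47.4, 211.3]
orientation: [-1.29, -2.864, 0.001]
ft_force: [-1.4, -2.0, 5.7]
width: 0.5
grasp_force: 2.5
```

Emit:
step_arm:
  targets:
    - [[0,0,-0.04,0,0,0,0],[0,0,-0.04,0,0,0,0],[0,0,-0.02,0,0,0,0],[0,0,0,0,0,0,0],[0,0,0,0,0,0,0]]

```text
t: 13.28
ee_pos: [451.4, 47.3, 206.3]
orientation: [-1.289, -2.863, 0.002]
ft_force: [-2.2, -4.0, 6.8]
width: 0.2
grasp_force: 3.0
```

Emit:
step_arm:
  targets:
    - [[0,0,-0.02,0,0,0,0],[0,0,-0.02,0,0,0,0],[0,0,0,0,0,0,0],[0,0,0,0,0,0,0],[0,0,0,0,0,0,0]]

```text
t: 13.9
ee_pos: [451.3, 47.3, 204.5]
orientation: [-1.289, -2.863, 0.002]
ft_force: [-3.2, -4.7, 11.3]
width: 0.4
grasp_force: 5.8
```

Emit:
step_arm:
  targets:
    - [[0,0,-0.02,0,0,0,0],[0,0,0,0,0,0,0],[0,0,0,0,0,0,0],[0,0,0,0,0,0,0],[0,0,0,0,0,0,0]]

```text
t: 14.52
ee_pos: [451.3, 47.3, 204.2]
orientation: [-1.289, -2.864, 0.002]
ft_force: [-6.5, -5.9, 22.1]
width: 0.2
grasp_force: 11.3
```

Stop reached (204.2 at 22 N). Lift and re-press the same pad.

Emit:
step_arm:
  targets:
    - [[0,0,0.8,0,0,0,0],[0.39,0.345,0,0,0,0,0],[0.39,0.345,0,0,0,0,0],[0,0,-0.2,0,0,0,0],[0,0,-0.2,0,0,0,0]]

```text
t: 15.15
ee_pos: [490.0, 81.9, 222.1]
orientation: [-1.289, -2.863, 0.002]
ft_force: [-0.4, -1.2, 0.1]
width: 0.3
grasp_force: 0.0
```

Emit:
step_arm:
  targets:
    - [[0,0,-0.06,0,0,0,0],[0,0,0,0,0,0,0],[0,0,-0.02,0,0,0,0],[0,0,-0.02,0,0,0,0],[0,0,0,0,0,0,0]]

```text
t: 15.78
ee_pos: [491.1, 82.2, 218.4]
orientation: [1.29, 2.864, 0.0]
ft_force: [0.5, -1.5, 0.9]
width: 0.6
grasp_force: 0.6
```

Emit:
step_arm:
  targets:
    - [[0,0,-0.01,0,0,0,0],[0,0,0,0,0,0,0],[0,0,0,0,0,0,0],[0,0,0,0,0,0,0],[0,0,0,0,0,0,0]]

```text
t: 16.4
ee_pos: [491.1, 82.2, 218.2]
orientation: [1.29, 2.864, 0.0]
ft_force: [-1.0, -1.2, 7.7]
width: 0.3
grasp_force: 3.6
```

The corner is firm now (7.7 N at 218.2). Retreat.

Emit:
step_arm:
  targets:
    - [[0,0,0.5,0,0,0,0],[0,0,0.8,0,0,0,0],[0,0,0.8,0,0,0,0],[-0.3,0.8,0.8,0,0,0,0],[-0.3,0.8,0,0,0,0,0]]

```text
t: 17.02
ee_pos: [461.7, 163.2, 365.9]
orientation: [1.29, 2.859, 0.007]
ft_force: [0.3, 0.7, 0.1]
width: 0.5
grasp_force: 0.0
```

Emit:
step_arm:
  targets:
    - [[-0.3,0.8,0,0,0,0,0],[-0.3,0.8,0,0,0,0,0],[0,0.8,0,0,0,0,0],[0,0,0,0,0,0,0],[0,0,0,0,0,0,0]]

```text
t: 17.65
ee_pos: [430.7, 281.9, 362.4]
orientation: [-1.289, -2.865, 0.001]
ft_force: [-0.4, -0.4, 0.7]
width: 0.1
grasp_force: 0.0
```

Run:
```python
from workcell import get_image
import cv2
d=get_image("top");a=d["pixels"][160:262,262:374,::-1]
b=get_image("scene")["pixels"][170:250,270:370,::-1]
f=lambda x:cv2.resize(x,(390,355),interpolation=cv2.INTER_CUBIC)
cv2.imwrite("pics/end.png",cv2.hconcat([f(a),f(b)]))
```

```text
(no output)
```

View pics/end.png

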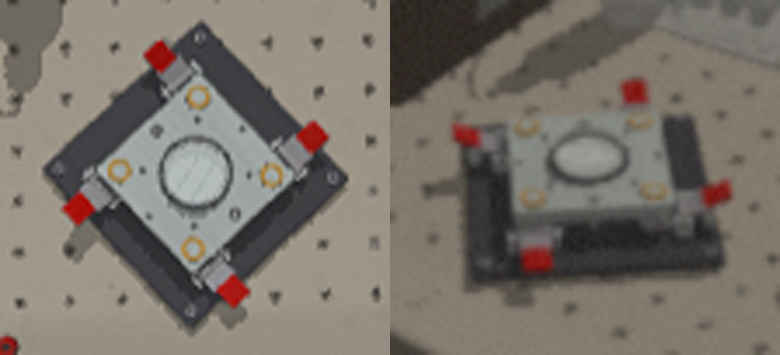

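The near tab, at (537,260), lies flat. The other three are still raised, the dish is in its nest and the hand is clear.

```bash
python3 -c "
from workcell import ctrl
print(ctrl.close_job())"
```

```text
the job is handed in; nothing more can be done
None
```

The job is done and handed in (the hand-in returned no verdict): the corner nearest the robot was the soft one, its shim is pressed flat, and its pad held firm at 7.7 N on the re-press, with the other three shims still raised, the dish in its nest and the hand clear.

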